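Open the label printer on the packing bench

TASK

Open the label printer on the packing bench so that a new roll can be loaded: press down the orange release tab on its front so the lid springs up part-way, then gently push the lid up and back until it is fully open and stays there by itself. Use the fingertips or the outside of the fingers only, take hold of nothing, do not press the green feed button, and leave the things standing around where they are.

Things in the scene. Friction and masses are not known exactly. Their poses are not given: they have to be found in the camera images.
- printer: label printer, fixed to the bench: open black case 170 x 170 mm, 100 mm high, white lid on top, a 45 mm high ledge in front (to 150 mm ahead of the origin, 170 mm wide) below the tab. Origin: centre of the case's underside; x runs from its front (tab side) to its rear (hinge side), y to its left, z up. The front faces roughly to the robot
- lid (a joint): lid angle in rad about the hinge on the rear edge: 0 shut and latched, grows as the front edge rises. Unlatched, a weak damped spring lifts it within about 1 s to about 0.6 and no further; from there push it (180 g, swings freely; let go before about 1.6 it falls back to 0.6). At 1.8 it is fully open on its stop, 13 deg past upright, and stays by its weight
- lid_hinge (a point): point on the lid's hinge axis, mid-width, at the printer's rear: 85 mm behind the printer's origin and 104 mm above the bench. The axis runs along the printer's y
- lid_edge (a point): middle of the lower front edge of the lid (blue lip, 170 mm wide, 14 mm thick), 178 mm from the hinge, 8 mm in front of the case; moves with the lid. The lid is a flat slab, its underside 4 mm below the hinge axis when shut. A steel catch, 30 mm wide, sticks out 18 mm from the underside at mid-width, 140 to 152 mm from the hinge
- tab (a joint): angle of the release tab in rad: 0 at rest, up to 0.22 pressed right down. The latch lets go near 0.13. It springs back by itself
- tab_pad (a point): middle of the pressing area on top of the orange release tab, 45 mm wide, sticking out 33 mm beyond the lid's front; 117 mm in front of the printer's origin, 75 mm above the bench. Press down: the latch lets go after about 6 mm at about 3 to 4 N; a hard stop comes after 10 mm at about 4.5 N
- feed (a joint): travel of the paper-feed button in m, 0 at rest, 0.005 fully down
- feed_top (a point): centre of the top of the green round paper-feed button, 20 mm across, on the ledge 60 mm to the left of the tab's middle, 53 mm above the bench. Not to be pressed
- roll: spare roll of white labels standing on end, 76 mm across, 60 mm high, near the printer's left side. Loose bystander, leave it; origin: centre of its underside.
- planter: small oblong glazed ceramic planter, pale blue with cream foot and pink buds, 120 x 60 x 73 mm, near the printer's right side. Loose bystander, leave it; origin: centre of its underside.
- cutter: yellow box cutter lying flat, 140 x 20 x 16 mm, near the printer's front left. Loose bystander, leave it; origin: centre of its underside.
- jar: pink jar with white cap, 60 mm across, 85 mm high. Loose bystander, leave it; origin: centre of its underside.
- pot: white ceramic cup-shaped pot, 84 mm across, 75 mm high. Loose bystander, leave it; origin: centre of its underside.
- tape: amber roll of parcel tape lying flat, 100 mm across, 48 mm high. Loose bystander, leave it; origin: centre of its underside.

How it is judged:
By the outcome, as a careful person would: the job done as asked, in the order asked, and still so for the second after the job is handed in, with the robot touching nothing.
It also fails if it takes over 48 s, if anything falls off the work surface, if the arm or the gripper's body presses on something with over 40 N, if the wrist force passes 120 N, or if a joint passes its speed limit or range.

ROBOT

A 6-joint arm with a two-finger parallel gripper is mounted at the origin on the work surface. World frame = base frame: x ahead of the robot, y to its left, z up, the work surface at z = 0. Lengths are in m, angles in degrees, forces in N, time in s.
With the tool pointing down it reaches from about 0.3 to 0.75 m from the base axis. Payload 8.5 kg.
Tool frame: the origin (TCP) lies at the very end of the fingers, on their centre line; the grasp point (between the pads) lies 19 mm behind it (env.hold_point_z is the distance from the TCP to the grasp point, in m); z points along the fingers, y is the line along which they close (so a half turn about z gives the same grasp; the last joint's range is limited). The gripper opens to 85 mm and grips with 20 to 120 N. Pads are 22 mm wide; open, the fingers measure 114 mm over their backs; the gripper's body (76 mm by 85 mm) begins 54 mm behind the grasp point. The pads swing forward as they close: fully open they stand 13 mm farther back than shut.
Start: joints at [53.039, 21.807, 74.336, -0, 83.858, -12.336], TCP at [0.229, 0.5, 0.2] pointing down, gripper open.
Joint ranges: [-178.18, 178.18], [-50.72, 133.34], [12.68, 142.11], [-81.47, 261.47], [9.98, 163.14], [-165.26, 165.26]. Speed limits (degrees/s): [136.94, 136.94, 180, 180, 180, 180].

INTERFACE

Orientations are given as a 3x3 rotation matrix whose columns are the frame's x, y, z axes.
In Python, from rig import env, optics gives the robot as it stands.
- The arm moves only by the shell command python3 -m jog 'ROWS' [OPENING] [FORCE]. ROWS is JSON, a list of rows, each an object with "linear": the shift along the tool's x, y, z in units of 40 mm (1.0 is 40 mm), a list of three; "roll": the turn about the tool's z in units of 5 degrees (1.0 is 5 degrees). A call has 1 to 12 rows; each row shifts and turns the commanded pose from where the row before left it, along the tool's axes as they then stand; what a row does not reach is not made up. A row lasts 1/12 s, in which the tool goes at most 41.7 mm and 7.16 degrees, less where a joint would pass 70% of its speed; a pose out of reach is approached as far as the arm can. A call is refused whole if a number of a shift passes 1 or a number of a turn 1, either way. A call with a gripper value outside its range is refused whole. OPENING is the opening, from -1 (shut) to 1 (fully open), set as the call begins (- or left out, the last holds). The fingers move at their own pace and stop on an object; FORCE is the grip in N (left out, the last holds). Time passes only in rows, so rows that do not move let the fingers close. It gives the time, the measured TCP pose, the force, the opening and the grip force at its end, in the units of the state.
- env.observe(): the state, without advancing time (a new reading comes with each control period).
- optics.get_image(name): name is "side" or "top" or "wrist"; returns the picture (420x560x3 uint8, red, green, blue); there is no depth.
- optics.calibration(name): a dict with "fov_y" (degrees; the focal length in pixels is half the picture's height over the tangent of half this angle, whatever the lens; pixels are square), "cx", "cy" (the principal point, pixels), "D" ([k1, k2, p1, p2, k3] as OpenCV has them; the pictures are not rectified), "T" (4x4, takes a point from camera to world coordinates). Camera axes: x right, y down, z forward; pixel columns grow to the right and rows downward; lengths in m; the calibration is good to about 2 mm. A picture is of the moment at which its call begins: read the wrist's pose just before it. calibration takes no time and is no camera call; for the wrist camera it gives the pose at the moment of the call.
- env.close_job(): hands the job in; it is judged then, once.
The state is a dict: "time_s": time; "q": joint angles; "qvel": joint speeds; "joint_efforts": joint torques, N m; "position": TCP position; "tool_rot": TCP orientation; "ft_force": force on the tool from outside, world axes, zero at the start; "wrist_torque": the same for the moment, N m; "grip_width": finger opening in m; "gripper_force": force on a finger pad.
Only numpy, scipy, OpenCV 4.12 (cv2) and the standard library are available. Lean on these libraries where they do the work, as an engineer would, in place of code of your own. Each camera call takes 0.05 s, during which the arm holds its last target. There are 200 camera calls.

## Working session

There is one attempt and no reset: what is moved stays moved. The work goes in short steps, Python scripts to look and compute and a shell command to move; the robot and the scene stay as the last step left them, time stands still between calls to the robot, and variables do not carry over. Pictures are saved under pics/ and viewed, at most 10 in all, crops included, and the job is handed in when it is done.

```bash
mkdir -p pics; ls; python3 - <<'E'
from rig import env, optics
import cv2,numpy as np
for n in("side","top"):
    cv2.imwrite(f"pics/{n}0.png",cv2.resize(optics.get_image(n)[:,:,::-1],(800,600),interpolation=cv2.INTER_CUBIC))
    c=optics.calibration(n);print(n,c['fov_y'],c['cx'],c['cy'],c['D'],np.round(c['T'],3).tolist())
o=env.observe();print(o['time_s'],np.round(o['tool_rot'],3).tolist(),o['position'],o['ft_force'],o['grip_width'])
E
```

```text
pics
side 42.292540738303344 277.80485160110516 213.27136155620275 [-0.07372951  0.          0.          0.          0.        ] [[0.891, -0.265, 0.367, -0.007], [-0.452, -0.48, 0.752, -1.079], [-0.023, -0.836, -0.548, 0.846], [0.0, 0.0, 0.0, 1.0]]
top 54.3387830874523 287.9949557789854 207.58967591378686 [0.02377267 0.         0.         0.         0.        ] [[-0.014, -0.996, 0.093, 0.404], [-1.0, 0.011, -0.029, 0.016], [0.028, -0.094, -0.995, 1.245], [0.0, 0.0, 0.0, 1.0]]
0.1 [[-0.909, 0.417, -0.001], [0.417, 0.909, -0.001], [0.0, -0.001, -1.0]] [0.22898691 0.499729   0.19927403] [ 0.85710958 -1.0782127  -0.87180537] 0.08531062836534865
```

View pics/side0.png

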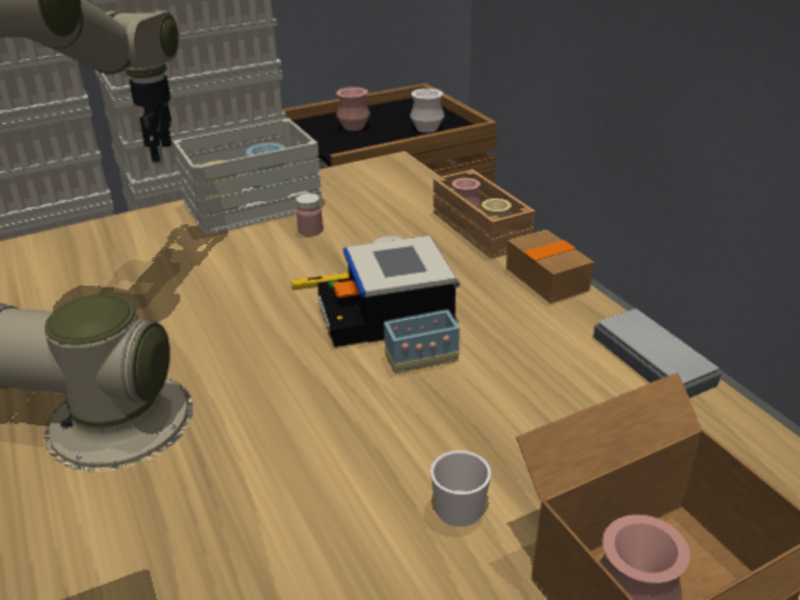

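View pics/top0.png

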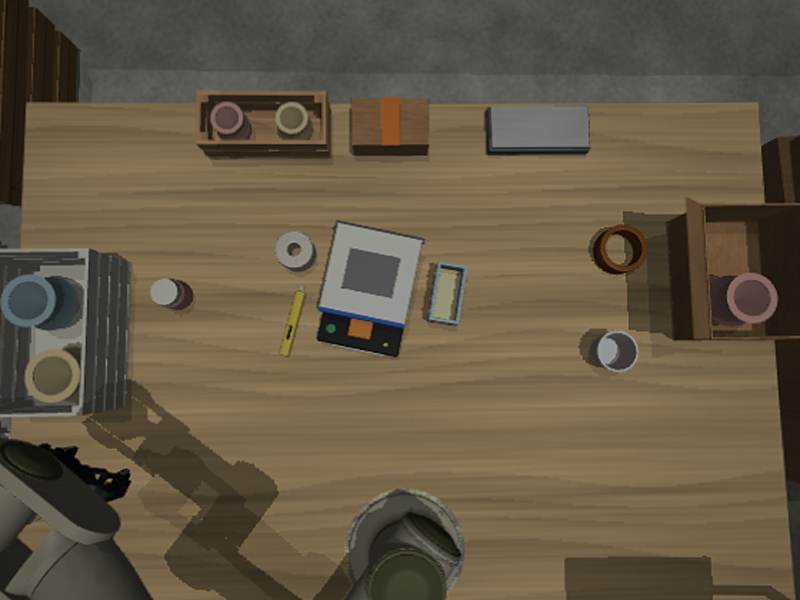

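The top view shows the printer at about (365,290) of 800x600, with the tab at (360,328), the feed button at (331,328), the cutter at (292,323), the roll at (295,250) and the planter at (446,293). The side view shows the same printer at about (390,290). I'll enlarge both.

```bash
python3 - <<'E'
from rig import env, optics
import cv2,numpy as np
for n,(x,y) in(("top",(190,150)),("side",(205,155))):
    im=optics.get_image(n)[y:y+105,x:x+140,::-1]
    cv2.imwrite(f"pics/{n}1.png",cv2.resize(im,(700,525),interpolation=cv2.INTER_CUBIC))
E
```

```text
(no output)
```

View pics/top1.png

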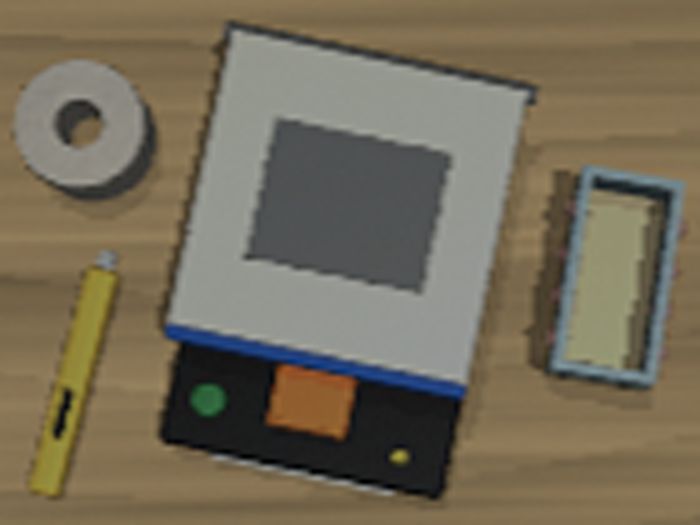

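View pics/side1.png

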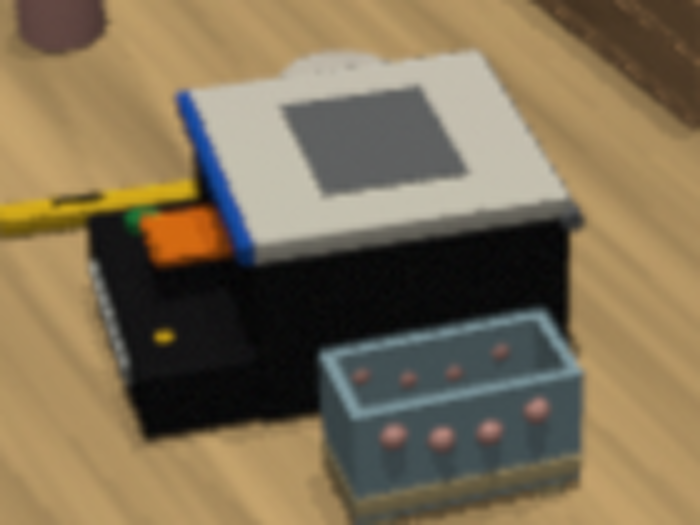

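The top crop shows the tab centre at (312,401), the feed button at (208,399), the grey plate's corners at (275,119), (452,156), (422,292) and (245,259), and a yellow dot at (399,457). In the side crop the plate's corners are at (420,87), (467,174), (323,195) and (283,105), and the dot is at (165,337).

```bash
cat > tri.py <<'E'
from rig import optics
import cv2,numpy as np
from scipy.optimize import least_squares
def cam(n):
    c=optics.calibration(n);f=210/np.tan(np.radians(c['fov_y']/2))
    return np.array([[f,0,c['cx']],[0,f,c['cy']],[0,0,1]]),np.array(c['D']),np.linalg.inv(c['T'])
def proj(n,P):
    K,D,Ti=cam(n);return cv2.projectPoints(np.float64(P).reshape(-1,1,3),cv2.Rodrigues(Ti[:3,:3])[0],Ti[:3,3],K,D)[0][:,0]
def norm(n,p):
    K,D,Ti=cam(n);return Ti[:3],cv2.undistortPoints(np.float64(p).reshape(-1,1,2),K,D)[:,0]
def tri(a,pa,b,pb):
    Pa,ua=norm(a,pa);Pb,ub=norm(b,pb);X=cv2.triangulatePoints(Pa,Pb,ua.T,ub.T);return (X[:3]/X[3]).T
nat=lambda p,o,s=5:(np.array(p)+.5)/s-.5+np.array(o)
E
python3 - <<'E'
from tri import *
t=nat([(275,119),(452,156),(422,292),(245,259),(399,457),(268,424),(345,438),(208,399),(165,335),(162,440)],(190,150))
s=nat([(420,87),(467,174),(323,195),(283,105),(165,337),(141,215),(160,266),(140,217),(182,95),(90,213)],(205,155))
X=tri("top",t,"side",s)
for n,x in zip("plRL plRR plFR plFL dot tabFL tabFR feed lipL ledgeL".split(),X):print(n,x.round(4))
# pose fit: x,y,yaw from known points in printer frame
L=np.array([[-.1335,.0225,.075],[-.1335,-.0225,.075],[-.117,.06,.053]])
Lt=np.array([(268,424),(345,438),(208,399)]);Ls=np.array([(141,215),(160,266),(142,217)])
L2=np.array([[-.15,.085,.045],[-.15,-.085,.045],[-.093,.085,.1],[-.093,-.085,.1]])
L2t=[(162,440),(440,496),(165,335),(463,395)];L2s=[(90,213),(130,378),(180,97),(240,263)]
A=np.r_[L,L2];pt=nat(np.r_[Lt,L2t],(190,150));ps=nat(np.r_[Ls,L2s],(205,155))
def W(v,A=A):
    c,q=np.cos(v[2]),np.sin(v[2]);return A@np.array([[c,-q,0],[q,c,0],[0,0,1]]).T+[v[0],v[1],0]
r=least_squares(lambda v:np.r_[(proj("top",W(v))-pt).ravel(),(proj("side",W(v))-ps).ravel()],[.6,.05,-.2],loss='soft_l1')
print(r.x,np.degrees(r.x[2]),r.fun.round(1))
print(W(r.x,np.array([[-.117,0,.075],[-.117,.06,.053],[-.093,0,.1],[.085,0,.104]])).round(4))
E
```

```text
plRL [0.6077 0.1021 0.1116]
plRR [0.5848 0.0038 0.1129]
plFR [0.5087 0.0213 0.113 ]
plFL [0.5298 0.1186 0.1132]
dot [0.4192 0.0358 0.0439]
tabFL [0.4388 0.1096 0.0741]
tabFR [0.4306 0.066  0.068 ]
feed [0.4534 0.1468 0.0485]
lipL [0.4883 0.1632 0.1093]
ledgeL [0.4316 0.1736 0.0431]
[ 0.56060682  0.06094821 -0.21155197] -12.12103525646431 [-0.5  1.3 -0.4  1.6  0.6 -1.7 -0.7 -0.3  1.  -0.   0.4  0.2  0.5  0.2
 -1.7 -0.1 -2.3 -1.9  2.  -1.5 -0.5 -0.9  2.8 -1.1 -0.   2.5  1.2  0.6]
[[0.4462 0.0855 0.075 ]
 [0.4588 0.1442 0.053 ]
 [0.4697 0.0805 0.1   ]
 [0.6437 0.0431 0.104 ]]
```

```bash
python3 -m jog '[{"linear":[0,0,0],"roll":-1},{"linear":[0,0,0],"roll":-1},{"linear":[0,0,0],"roll":-0.5},{"linear":[0,0,0],"roll":0}]' -1
cat > where.py <<'E'
from rig import env
import numpy as np
o=env.observe();a=np.radians(-12.2);c,s=np.cos(a),np.sin(a)
R=np.array([[c,-s,0],[s,c,0],[0,0,1]]);p=R.T@(np.array(o['position'])-[.5606,.0609,0])
print(o['time_s'],'printer frame mm',(p*1e3).round(1),'F',np.array(R.T@o['ft_force']).round(1),'width',round(o['grip_width'],4))
print('tool axes in printer frame',(R.T@o['tool_rot']).round(3).tolist())
E
python3 where.py
```

```text
time_s: 0.53
position: [0.2291, 0.4999, 0.1996]
tool_rot: [[-0.978, 0.208, -0.0], [0.208, 0.978, -0.0], [0.0, -0.0, -1.0]]
ft_force: [0.4, 0.2, 0.8]
grip_width: 0.0387
gripper_force: 0.0
0.5333 printer frame mm [-416.8  359.   199.6] F [0.4 0.3 0.8] width 0.0387
tool axes in printer frame [[-1.0, -0.003, -0.0], [-0.003, 1.0, -0.0], [0.0, -0.0, -1.0]]
```

```bash
R='' ; python3 -m jog '[{"linear":[-0.62,-0.75,0],"roll":0},{"linear":[-0.62,-0.75,0],"roll":0},{"linear":[-0.62,-0.75,0],"roll":0},{"linear":[-0.62,-0.75,0],"roll":0},{"linear":[-0.62,-0.75,0],"roll":0},{"linear":[-0.62,-0.75,0],"roll":0},{"linear":[-0.62,-0.75,0],"roll":0},{"linear":[-0.62,-0.75,0],"roll":0},{"linear":[-0.62,-0.75,0],"roll":0},{"linear":[-0.62,-0.75,0],"roll":0},{"linear":[-0.62,-0.75,0],"roll":0},{"linear":[-0.58,-0.72,0],"roll":0}]' >/dev/null
python3 -m jog '[{"linear":[0,0,0],"roll":0},{"linear":[0,0,0.7],"roll":0},{"linear":[0,0,0.7],"roll":0},{"linear":[0,0,0.6],"roll":0},{"linear":[0,0,0.5],"roll":0},{"linear":[0,0,0],"roll":0},{"linear":[0,0,0],"roll":0}]' > /dev/null
python3 where.py; python3 - <<'E'
from rig import optics
import cv2
a=optics.get_image("wrist");cv2.imwrite("pics/w1.png",a[:,:,::-1])
x,y=190,150
s=optics.get_image("side")[155:260,205:345];t=optics.get_image("top")[150:255,190:330]
import numpy as np
cv2.imwrite("pics/c1.png",cv2.resize(np.hstack([s,t])[:,:,::-1],(800,300),interpolation=cv2.INTER_CUBIC))
E
```

```text
2.1167 printer frame mm [-120.6    0.8   99.8] F [0.  0.4 0.2] width -0.0004
tool axes in printer frame [[-1.0, -0.0, -0.002], [-0.0, 1.0, -0.0], [0.002, -0.0, -1.0]]
```

View pics/w1.png

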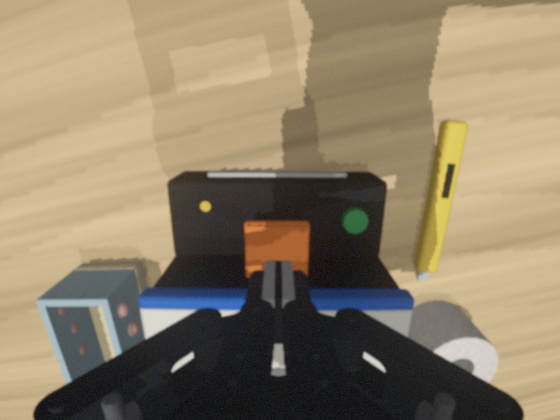

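View pics/c1.png

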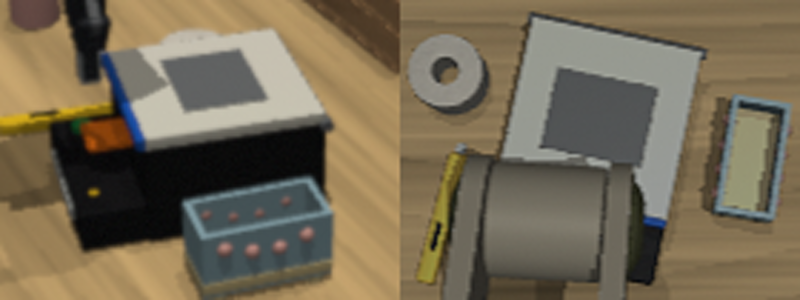

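The wrist picture shows the tab at columns 245-309 with its front edge at row 221, and the feed button at (355,221). The lip runs from (141,299) to (412,299), and the finger centre line at column 279 is over the tab. I'll check the pose fit against this view.

```bash
python3 - <<'E'
from tri import *
from rig import env
a=np.radians(-12.2);c,s=np.cos(a),np.sin(a);R=np.array([[c,-s,0],[s,c,0],[0,0,1]])
W=lambda A:np.array(A)@R.T+[.5606,.0609,0]
A=[[-.133,.0225,.075],[-.133,-.0225,.075],[-.126,.0225,.075],[-.126,-.0225,.075],[-.117,.06,.053],[-.093,.085,.107],[-.093,-.085,.107]]
print(proj("wrist",W(A)).round(1).tolist(),'seen 309,222 245,222 355,221 412,299 141,299')
p=np.array([env.observe()['position']]);print('tcp',proj("wrist",p).round(1),proj("side",p).round(1),'side seen',[88/400*140+205,80/300*105+155])
E
```

```text
[[307.8, 215.1], [241.4, 215.2], [307.5, 224.8], [241.8, 224.8], [353.6, 225.8], [409.2, 291.4], [139.7, 291.4]] seen 309,222 245,222 355,221 412,299 141,299
tcp [[275.8 249.7]] [[237.1 192.3]] side seen [235.8, 183.0]
```

```bash
python3 -m jog '[{"linear":[0,0,0.25],"roll":0},{"linear":[0,0,0.2],"roll":0},{"linear":[0,0,0.1],"roll":0},{"linear":[0,0,0],"roll":0}]'>/dev/null; python3 where.py|head -1; python3 -m jog '[{"linear":[0,0,0.1],"roll":0},{"linear":[0,0,0],"roll":0},{"linear":[0,0,0],"roll":0}]'>/dev/null; python3 where.py|head -1
```

```text
2.6 printer frame mm [-120.5    0.7   77.5] F [-0.6 -0.4 -0.4] width -0.0007
2.85 printer frame mm [-120.2    0.7   73.9] F [ 0.3 -0.2 -0.4] width -0.0004
```

```bash
python3 -m jog '[{"linear":[0,0,0.08],"roll":0},{"linear":[0,0,0],"roll":0},{"linear":[0,0,0],"roll":0}]'>/dev/null; python3 where.py|head -1; python3 -m jog '[{"linear":[0,0,0.05],"roll":0},{"linear":[0,0,0],"roll":0},{"linear":[0,0,0],"roll":0}]'>/dev/null; python3 where.py|head -1;  python3 -c "
from rig import optics
import cv2
cv2.imwrite('pics/s2.png',cv2.resize(optics.get_image('side')[135:260,185:345,::-1],(640,500),interpolation=cv2.INTER_CUBIC))"
```

```text
3.1 printer frame mm [-120.3    0.7   70.6] F [0.2 0.1 0.7] width -0.0002
3.35 printer frame mm [-120.3    0.7   68.6] F [0.2 0.6 0.1] width -0.0002
```

View pics/s2.png

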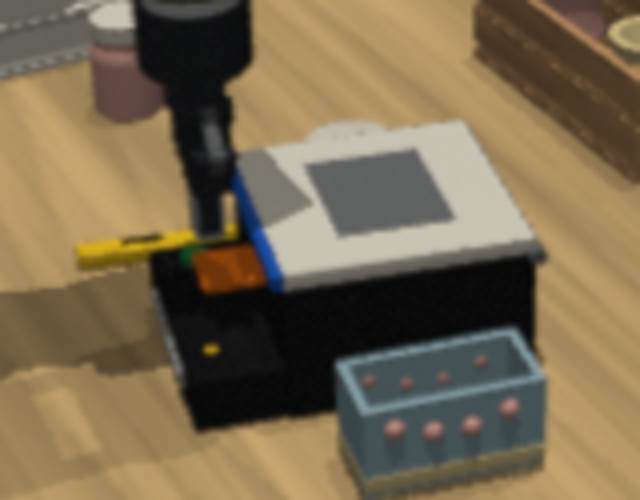

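The fingertip shows at (208,237), still clearly above the tab at (230,268), so the real tip is higher than the TCP. I'll keep going down while watching the force.

```bash
for i in 1; do python3 -m jog '[{"linear":[0,0,0.1],"roll":0},{"linear":[0,0,0],"roll":0}]'>/dev/null; python3 where.py|head -1; python3 -m jog '[{"linear":[0,0,0.08],"roll":0},{"linear":[0,0,0],"roll":0}]'>/dev/null; python3 where.py|head -1;done
python3 - <<'E'
from tri import *
from rig import env
p=np.array(env.observe()['position']);print(proj("side",[p,p+[0,0,.01],p+[0,.01,0],p+[.01,0,0]]).round(1).tolist())
cv2.imwrite('pics/w2.png',cv2.resize(optics.get_image('wrist')[180:320,190:370,::-1],(720,560)))
print(proj("wrist",[p,p+[0,0,.01]]).round(1).tolist())
E
```

```text
3.5667 printer frame mm [-120.5    0.6   64.1] F [ 0.6 -0.4 -1. ] width -0.0001
3.7333 printer frame mm [-120.5    0.6   60.9] F [0.8 0.  0.1] width -0.0001
[[237.7, 205.2], [237.4, 202.0], [236.2, 203.5], [241.0, 204.2]]
[[275.7, 249.4], [275.6, 256.7]]
```

View pics/w2.png

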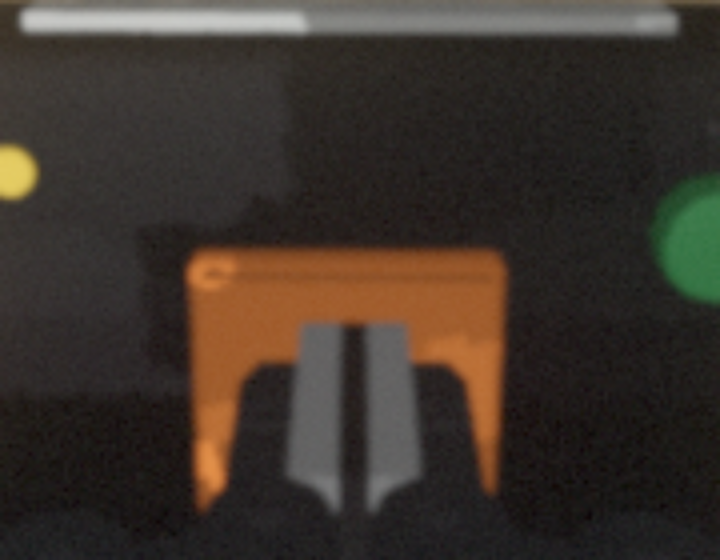

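The wrist crop shows the grey fingertips ending at row 325 of the crop (261 native), over the tab. That puts the real tip 16-20 mm above the nominal TCP, so contact should come at about z=57.

```bash
python3 -m jog '[{"linear":[0,0,0.06],"roll":0},{"linear":[0,0,0],"roll":0}]'>/dev/null; python3 where.py|head -1; python3 -m jog '[{"linear":[0,0,0.06],"roll":0},{"linear":[0,0,0],"roll":0}]'>/dev/null; python3 where.py|head -1; python3 -m jog '[{"linear":[0,0,0.06],"roll":0},{"linear":[0,0,0],"roll":0}]'>/dev/null; python3 where.py|head -1
```

```text
3.95 printer frame mm [-120.4    0.7   58.7] F [-0.7  0.5 -0.6] width 0.0003
4.1167 printer frame mm [-120.4    0.7   56.3] F [-0.2 -0.7 -0. ] width -0.0005
4.2833 printer frame mm [-120.4    0.7   53.9] F [ 0.4 -0.3 -0.3] width 0.0003
```

```bash
python3 -m jog '[{"linear":[0,0,0.06],"roll":0},{"linear":[0,0,0],"roll":0}]'>/dev/null; python3 where.py|head -1; python3 -m jog '[{"linear":[0,0,0.05],"roll":0},{"linear":[0,0,0],"roll":0}]'>/dev/null; python3 where.py|head -1; python3 -c "
from rig import optics
import cv2,numpy as np
a=cv2.resize(optics.get_image('side')[155:240,205:305,::-1],(400,340),interpolation=cv2.INTER_CUBIC)
b=cv2.resize(optics.get_image('wrist')[180:320,190:355,::-1],(400,340))
cv2.imwrite('pics/s3.png',np.hstack([a,b]))"
```

```text
4.45 printer frame mm [-120.4    0.6   51.5] F [-1.2  0.2 -0.1] width -0.0002
4.6167 printer frame mm [-120.4    0.7   49.6] F [ 0.2 -0.2 -0.3] width 0.0003
```

View pics/s3.png

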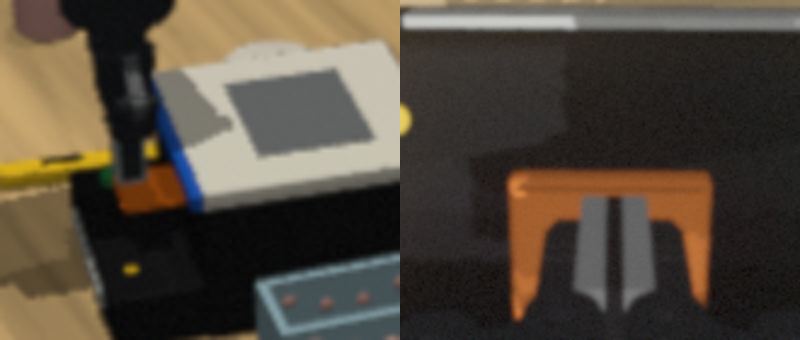

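The tip is at the tab now: in the right half it ends at row 197 with the tab's front edge at row 180. In the left half it is at (130,180) on the tab. There is still no clear force, so I'll continue.

```bash
python3 -m jog '[{"linear":[0,0,0.05],"roll":0},{"linear":[0,0,0],"roll":0}]'>/dev/null; python3 where.py|head -1; python3 -m jog '[{"linear":[0,0,0.05],"roll":0},{"linear":[0,0,0],"roll":0}]'>/dev/null; python3 where.py|head -1;python3 -m jog '[{"linear":[0,0,0],"roll":0},{"linear":[0,0,0],"roll":0}]'>/dev/null; python3 where.py|head -1; python3 - <<'E'
from tri import *
a=optics.get_image('wrist').astype(int)
m=((a[...,0]-a[...,2]>60)&(a[...,0]-a[...,1]>40)).astype('uint8')
ys,xs=np.where(m[:, 200:350]);print('orange rows',ys.min(),ys.max(),'cols',xs.min()+200,xs.max()+200)
c=(a[...,2]-a[...,0]>60);ys,xs=np.where(c);print('blue',ys.min() if len(ys) else None,ys.max() if len(ys) else None)
E
```

```text
4.8833 printer frame mm [-120.4    0.7   47.6] F [ 0.5 -0.2 -0. ] width 0.0001
5.05 printer frame mm [-120.4    0.7   45.6] F [ 0.2 -0.6 -0.7] width -0.0001
5.2167 printer frame mm [-120.3    0.7   45.8] F [ 0.6 -0.5 -0.7] width 0.0001
orange rows 253 312 cols 233 319
blue 345 376
```

```bash
python3 - <<'E'
from tri import *
from rig import env
K,D,Ti=cam("wrist");print('f',K[0,0])
a=optics.get_image('wrist').astype(int)
m=((a[...,0]-a[...,2]>60)&(a[...,0]-a[...,1]>40))
for r in (254,257,260,264,270,280,290,300,310):
    x=np.where(m[r])[0];print(r,x.min(),x.max(),len(x))
T=np.linalg.inv(Ti);print('cam',T.round(3).tolist(),env.observe()['position'])
g=np.where((a.max(2)-a.min(2)<14)&(a.mean(2)>70)&(a.mean(2)<140));
s=a[225:345,262:296].mean(2).astype(int)
print(s[::6,::2])
E
```

```text
f 310.799946203745
254 235 316 82
257 233 318 86
260 233 319 73
264 234 319 59
270 234 318 54
280 234 318 28
290 235 317 22
300 235 317 19
310 235 239 5
cam [[0.211, 0.928, 0.308, 0.365], [0.977, -0.201, -0.066, 0.105], [0.0, 0.315, -0.949, 0.219], [0.0, 0.0, 0.0, 1.0]] [0.44322277 0.08698466 0.04585147]
[[ 38  40  39  28  30  36  36  29  32  33  35  39  32  34  29  31  33]
 [ 34  30  36  32  30  33  36  32  31  31  38  32  30  35  32  31  29]
 [ 34  34  31  30  24  28  30  35  31  33  34  32  36  30  29  31  33]
 [ 32  30  29  24  29  33  35  31  30  36  34  35  29  33  27  35  33]
 [ 33  27  25  33  35  32  26  31  28  33  30  32  26  33  27  32  27]
 [ 88  85  89  87  86  86  85  86  87  87  87  87  84  87  88  84  84]
 [ 90  90  97  98  98  97  89  60  49  60  86  97  98 101  98  93  85]
 [101 107 101 102 103 100  86  48  30  38  86 101 101 101 101 106 104]
 [ 39  86 102 100 103 101  81  35  31  40  86 101 102 103 101  82  42]
 [ 53  97 101  99 103  99  81  41  31  41  79  98 104 100 101  94  51]
 [ 66  97 102 103 100  99  80  36  31  37  80 100 102 102 101  98  63]
 [ 81  99 102 100 102  99  80  35  34  33  77 100 103 101 103 100  75]
 [ 88 100 104 103 102 100  79  33  35  33  80 102 101 102 100 100  86]
 [ 33  34  37  49  84 117  95  44  43  45  98 113  75  52  38  32  35]
 [ 32  34  40  39  33  38  47  38  34  43  43  36  35  30  32  27  37]
 [ 28  35  32  33  32  31  34  41  36  41  34  33  32  31  29  32  29]
 [ 38  34  31  23  29  37  38  40  38  40  33  36  34  31  34  32  35]
 [ 34  28  28  28  25  31  30  38  33  34  32  31  31  33  36  29  33]
 [ 31  34  33  36  30  30  38  36  39  36  37  37  30  34  27  33  32]
 [ 33  27  34  34  27  39  29  39  38  31  37  31  30  29  31  33  31]]
```

```bash
cat > tab.py <<'E'
from rig import optics
import numpy as np
a=optics.get_image('wrist').astype(int)
m=((a[...,0]-a[...,2]>60)&(a[...,0]-a[...,1]>40))
r=np.where(m[:,200:350].sum(1)>60)[0];b=np.where((a[...,2]-a[...,0]>60).sum(1)>20)[0]
print('tab front rows',r[:1],r[-1:],'blue rows',b[:1],b[-1:])
E
python3 -m jog '[{"linear":[0.08,0,0],"roll":0},{"linear":[0,0,0.05],"roll":0},{"linear":[0,0,0],"roll":0}]'>/dev/null; python3 where.py|head -1; python3 tab.py; python3 -m jog '[{"linear":[0,0,0.05],"roll":0},{"linear":[0,0,0],"roll":0}]'>/dev/null; python3 where.py|head -1;python3 tab.py
```

```text
5.5667 printer frame mm [-123.9    0.7   43.6] F [ 0.6 -0.4  1.2] width -0.0002
tab front rows [] [] blue rows [359] [366]
5.7833 printer frame mm [-123.6    0.7   41.6] F [-1.1  0.1  2.2] width -0.0001
tab front rows [] [] blue rows [361] [366]
```

```bash
python3 -m jog '[{"linear":[0,0,0.05],"roll":0},{"linear":[0,0,0],"roll":0}]'>/dev/null; python3 where.py|head -1;python3 tab.py; python3 -m jog '[{"linear":[0,0,0.04],"roll":0},{"linear":[0,0,0],"roll":0}]'>/dev/null; python3 where.py|head -1;python3 tab.py
```

```text
6.0 printer frame mm [-123.6    0.7   39.6] F [-2.1  0.3  2.4] width 0.0001
tab front rows [] [] blue rows [] []
6.2167 printer frame mm [-123.6    0.7   38.1] F [-1.5  0.8  3.4] width 0.0001
tab front rows [] [] blue rows [] []
```

```bash
cat > lid.py <<'E'
# lid angle by matching seen blue lip in side view against prediction
from tri import *
a=optics.get_image('side').astype(int)[100:300,180:360]
m=(a[...,2]-a[...,0]>60)&(a[...,2]-a[...,1]>40)
ys,xs=np.where(m);print('blue n',len(ys),'right/low end',(xs[ys.argmax()]+180,ys.max()+100) if len(ys) else '', 'top',(xs[ys.argmin()]+180,ys.min()+100) if len(ys) else '')
c,s=np.cos(np.radians(-12.2)),np.sin(np.radians(-12.2));R=np.array([[c,-s,0],[s,c,0],[0,0,1]])
for t in (0,.2,.4,.6,1.,1.4,1.6,1.8):
    e=[[.085-.178*np.cos(t)-.003*np.sin(t),y,.104+.178*np.sin(t)+.003*np.cos(t)] for y in(.085,-.085)]
    print(t,proj("side",np.array(e)@R.T+[.5606,.0609,0]).round(0).tolist())
E
python3 lid.py
```

```text
blue n 87 right/low end (np.int64(253), np.int64(206)) top (np.int64(242), np.int64(177))
0 [[240.0, 174.0], [254.0, 205.0]]
0.2 [[241.0, 163.0], [254.0, 193.0]]
0.4 [[244.0, 152.0], [257.0, 181.0]]
0.6 [[249.0, 141.0], [263.0, 169.0]]
1.0 [[266.0, 122.0], [283.0, 149.0]]
1.4 [[289.0, 110.0], [308.0, 136.0]]
1.6 [[302.0, 108.0], [322.0, 134.0]]
1.8 [[315.0, 108.0], [336.0, 134.0]]
```

Still shut, so I'll press a bit more.

```bash
python3 -m jog '[{"linear":[0,0,0.04],"roll":0},{"linear":[0,0,0],"roll":0}]'>/dev/null; python3 where.py|head -1;python3 lid.py|head -1; python3 -m jog '[{"linear":[0,0,0.03],"roll":0},{"linear":[0,0,0],"roll":0},{"linear":[0,0,0],"roll":0}]'>/dev/null; python3 where.py|head -1;python3 lid.py|head -1
```

```text
6.4833 printer frame mm [-123.6    0.7   36.4] F [-1.4  0.8  2. ] width -0.0
blue n 85 right/low end (np.int64(253), np.int64(204)) top (np.int64(243), np.int64(176))
6.7833 printer frame mm [-123.5    0.7   35.4] F [-2.   1.1  2.1] width 0.0
blue n 90 right/low end (np.int64(253), np.int64(203)) top (np.int64(243), np.int64(174))
```

```bash
python3 -m jog '[{"linear":[0.3,0,-0.05],"roll":0},{"linear":[0.6,0,-0.2],"roll":0},{"linear":[0.8,0,-0.3],"roll":0},{"linear":[0,0,0],"roll":0},{"linear":[0,0,0],"roll":0},{"linear":[0,0,0],"roll":0},{"linear":[0,0,0],"roll":0},{"linear":[0,0,0],"roll":0},{"linear":[0,0,0],"roll":0},{"linear":[0,0,0],"roll":0},{"linear":[0,0,0],"roll":0}]'>/dev/null; python3 where.py|head -1;python3 lid.py
```

```text
7.75 printer frame mm [-191.3    0.6   57.3] F [ 0.3 -0.7  0.1] width -0.0002
blue n 115 right/low end (np.int64(253), np.int64(203)) top (np.int64(241), np.int64(171))
0 [[240.0, 174.0], [254.0, 205.0]]
0.2 [[241.0, 163.0], [254.0, 193.0]]
0.4 [[244.0, 152.0], [257.0, 181.0]]
0.6 [[249.0, 141.0], [263.0, 169.0]]
1.0 [[266.0, 122.0], [283.0, 149.0]]
1.4 [[289.0, 110.0], [308.0, 136.0]]
1.6 [[302.0, 108.0], [322.0, 134.0]]
1.8 [[315.0, 108.0], [336.0, 134.0]]
```

```bash
python3 -m jog '[{"linear":[0,0,0],"roll":0},{"linear":[0,0,0],"roll":0}]'>/dev/null; python3 - <<'E'
from tri import *
def f(a):
    a=a.astype(int)[100:300,180:360];m=(a[...,2]-a[...,0]>60)&(a[...,2]-a[...,1]>40)
    ys,xs=np.where(m);return len(ys),xs.mean()+180,ys.mean()+100,ys.min()+100,ys.max()+100
o=cv2.resize(cv2.imread('pics/side0.png'),(560,420),interpolation=cv2.INTER_AREA)[:,:,::-1]
n=optics.get_image('side');print(f(o),f(n))
d=np.abs(o.astype(int)-n).sum(2)[150:260,225:335]
print((d.reshape(11,10,11,10).mean((1,3))).astype(int))
E
```

```text
(104, np.float64(247.73076923076923), np.float64(190.0096153846154), np.int64(174), np.int64(205)) (115, np.float64(247.84347826086957), np.float64(187.26086956521738), np.int64(171), np.int64(203))
[[ 10  10  10  10  10   9   9  10   7   4   4]
 [ 10  11  17  23  14  17  18  14  10   8   5]
 [  9  62  47  46  47  34  24  11  13   9   9]
 [  9  25  55  24  30   7  16  20  15  11   9]
 [ 22  56  73  13  60  87  68  34  22  12   9]
 [ 26  90  63 143  91  35  18  17   7   9  10]
 [ 29  13   3   4   3   4   4   5   6   9   9]
 [ 26   4   3   4   6   7   7   7   5  10   9]
 [  8   4   3   4   6   7   7   7   8   7  10]
 [  9   8  10  10   7   6   6   6   6   8  10]
 [ 10  10   9  10   9   5   6   7   7   9  10]]
```

```bash
python3 -m jog '[{"linear":[0,0,0],"roll":0},{"linear":[0,0,0],"roll":0},{"linear":[0,0,0],"roll":0},{"linear":[0,0,0],"roll":0},{"linear":[0,0,0],"roll":0},{"linear":[0,0,0],"roll":0}]'>/dev/null; python3 lid.py | head -1; python3 - <<'E'
from tri import *
w=optics.get_image('wrist');s=optics.get_image('side')[150:255,205:345]
im=np.hstack([cv2.resize(w,(400,300)),cv2.resize(s,(400,300),interpolation=cv2.INTER_CUBIC)])
o=cv2.resize(cv2.imread('pics/side0.png'),(560,420),interpolation=cv2.INTER_AREA)[150:255,205:345,::-1]
t=optics.get_image('top')[150:255,190:330]
im=np.vstack([im,np.hstack([cv2.resize(t,(400,300)),cv2.resize(o,(400,300),interpolation=cv2.INTER_CUBIC)])])
cv2.imwrite('pics/m.png',im[:,:,::-1])
E
```

```text
blue n 115 right/low end (np.int64(253), np.int64(203)) top (np.int64(241), np.int64(171))
```

View pics/m.png

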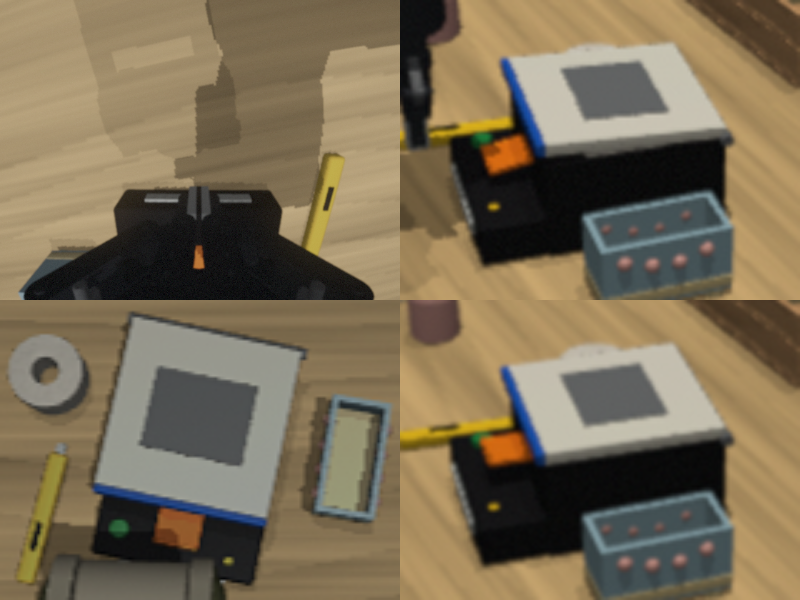

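The composite shows the lid about 5 mm up (lip near (520,105) against (520,410) in the original) with the tab still held down. The gripper's body sat above the lid and stopped it. The bystanders have not moved. I'll re-press with one opened finger, tool turned 90°, so the body stays in front of the lid.

```bash
python3 -m jog '[{"linear":[0,0,-0.5],"roll":0},{"linear":[0,0,-0.8],"roll":0},{"linear":[0,0,-0.4],"roll":0},{"linear":[0,0,0],"roll":1},{"linear":[0,0,0],"roll":1},{"linear":[0,0,0],"roll":1},{"linear":[0,0,0],"roll":1},{"linear":[0,0,0],"roll":1},{"linear":[0,0,0],"roll":1},{"linear":[0,0,0],"roll":1},{"linear":[0,0,0],"roll":1},{"linear":[0,0,0],"roll":1}]' 0.4 >/dev/null; python3 -c "
from rig import env
print(env.observe()['q'])"
python3 -m jog '[{"linear":[0,0,0],"roll":1},{"linear":[0,0,0],"roll":1},{"linear":[0,0,0],"roll":1},{"linear":[0,0,0],"roll":1},{"linear":[0,0,0],"roll":1},{"linear":[0,0,0],"roll":1},{"linear":[0,0,0],"roll":1},{"linear":[0,0,0],"roll":1},{"linear":[0,0,0],"roll":1},{"linear":[0,0,0],"roll":0}]' >/dev/null;python3 where.py; python3 lid.py|head -1
```

```text
[-2.39890584e+00  1.03721914e+01  1.05137469e+02 -4.94694009e-04
  6.44981509e+01 -3.50263376e+01]
10.55 printer frame mm [-191.5    0.6  125.4] F [-0.6 -0.2 -0.1] width 0.0599
tool axes in printer frame [[0.002, 1.0, -0.0], [1.0, -0.002, -0.0], [-0.0, -0.0, -1.0]]
blue n 114 right/low end (np.int64(253), np.int64(203)) top (np.int64(241), np.int64(171))
```

```bash
python3 -m jog '[{"linear":[0,0.46,0],"roll":0},{"linear":[0,0.4,0],"roll":0},{"linear":[0,0,0.8],"roll":0},{"linear":[0,0,0.7],"roll":0},{"linear":[0,0,0.4],"roll":0},{"linear":[0,0,0],"roll":0},{"linear":[0,0,0],"roll":0}]' >/dev/null;python3 where.py|head -1; python3 -m jog '[{"linear":[0,0,0.1],"roll":0},{"linear":[0,0,0],"roll":0}]' >/dev/null;python3 where.py|head -1; python3 -m jog '[{"linear":[0,0,0.1],"roll":0},{"linear":[0,0,0],"roll":0}]' >/dev/null;python3 where.py|head -1;  python3 lid.py|head -1
```

```text
11.1833 printer frame mm [-157.2    0.6   49.4] F [-0.5 -0.2  0.2] width 0.0599
11.35 printer frame mm [-156.6    0.8   46. ] F [-1.2  0.2  0.3] width 0.0596
11.5167 printer frame mm [-157.     0.7   41.5] F [ 0.3 -0.   0.7] width 0.0596
blue n 66 right/low end (np.int64(253), np.int64(203)) top (np.int64(247), np.int64(183))
```

```bash
python3 -m jog '[{"linear":[0,0,0.08],"roll":0},{"linear":[0,0,0],"roll":0}]' >/dev/null;python3 where.py|head -1; python3 -m jog '[{"linear":[0,0,0.08],"roll":0},{"linear":[0,0,0],"roll":0}]' >/dev/null;python3 where.py|head -1;  python3 lid.py|head -1;python3 -m jog '[{"linear":[0,0,0.06],"roll":0},{"linear":[0,0,0],"roll":0}]' >/dev/null;python3 where.py|head -1;  python3 lid.py|head -1
```

```text
11.7333 printer frame mm [-157.2    0.6   38. ] F [ 0.1  0.3 -0.6] width 0.0594
11.9 printer frame mm [-157.8    0.6   34.5] F [-2.  -0.4 -1.2] width 0.0598
blue n 64 right/low end (np.int64(253), np.int64(203)) top (np.int64(247), np.int64(184))
12.1167 printer frame mm [-158.     0.6   32.2] F [-3.7  0.  -1.7] width 0.0596
blue n 64 right/low end (np.int64(253), np.int64(203)) top (np.int64(247), np.int64(184))
```

```bash
python3 - <<'E'
from tri import *
from rig import env
o=env.observe();a=np.radians(-12.2);c,s=np.cos(a),np.sin(a);R=np.array([[c,-s,0],[s,c,0],[0,0,1]])
print('F',R.T@o['ft_force'],'M',R.T@o['wrist_torque'],env.hold_point_z)
# orange pixels in top & side
for n,(x0,x1,y0,y1) in dict(top=(235,275,215,245),side=(225,260,185,215)).items():
    a=optics.get_image(n).astype(int)[y0:y1,x0:x1];m=(a[...,0]-a[...,2]>60)&(a[...,0]-a[...,1]>35)&(a[...,1]<130)
    print(n);print('\n'.join(''.join('#' if v else '.' for v in r) for r in m))
E
```

```text
F [-3.92022126 -0.84650609 -1.55655887] M [0.05215993 0.58896302 0.00666505] 0.0187
top
........................................
........................................
........................................
........................................
........................................
........................................
........................................
........................................
........................................
........................................
......................####..............
......................####..............
........................................
........................................
........................................
........................................
........................................
........................................
........................................
........................................
........................................
........................................
........................................
........................................
............................
[... 602 characters left out ...]
................
...................................
.....................##............
................########...........
...............#########...........
...............#########...........
...............##########..........
........##.....###########.........
.............#############.........
.........#...#############.........
.........#################.........
..........################.........
..........###############..........
...........###########.............
...........########................
...........####....................
...................................
...................................
...................................
...................................
```

```bash
python3 -m jog '[{"linear":[0,-0.3,0],"roll":0},{"linear":[0,-0.6,0],"roll":0},{"linear":[0,-0.6,-0.6],"roll":0},{"linear":[0,0,-0.9],"roll":0},{"linear":[0,0,-0.5],"roll":-1},{"linear":[0,0,0],"roll":-1},{"linear":[0,0,0],"roll":-1},{"linear":[0,0,0],"roll":-1},{"linear":[0,0,0],"roll":-1},{"linear":[0,0,0],"roll":-1},{"linear":[0,0,0],"roll":-1},{"linear":[0,0,0],"roll":-1}]' -1 >/dev/null;python3 lid.py|head -1
python3 -m jog '[{"linear":[0,0,0],"roll":-1},{"linear":[0,0,0],"roll":-1},{"linear":[0,0,0],"roll":-1},{"linear":[0,0,0],"roll":-1},{"linear":[0,0,0],"roll":-1},{"linear":[0,0,0],"roll":-1},{"linear":[0,0,0],"roll":-1},{"linear":[0,0,0],"roll":-1},{"linear":[0,0,0],"roll":-1},{"linear":[0,0,0],"roll":-1},{"linear":[0,0,0],"roll":0}]' >/dev/null;python3 where.py; python3 lid.py|head -1
```

```text
blue n 113 right/low end (np.int64(253), np.int64(203)) top (np.int64(241), np.int64(171))
14.2333 printer frame mm [-216.3    0.6  112.9] F [-0.2 -0.1  0.1] width 0.0001
tool axes in printer frame [[-1.0, -0.002, 0.002], [-0.002, 1.0, 0.0], [-0.002, 0.0, -1.0]]
blue n 113 right/low end (np.int64(253), np.int64(203)) top (np.int64(241), np.int64(171))
```

```bash
python3 -m jog '[{"linear":[-0.7,0,0],"roll":0},{"linear":[-0.8,0.03,0],"roll":0},{"linear":[-0.6,0,0],"roll":0},{"linear":[0,0,0.7],"roll":0},{"linear":[0,0,0.7],"roll":0},{"linear":[0,0,0.4],"roll":0},{"linear":[0,0,0],"roll":0},{"linear":[0,0,0],"roll":0}]' >/dev/null;python3 where.py|head -1; python3 -m jog '[{"linear":[0,0,0.07],"roll":0},{"linear":[0,0,0],"roll":0}]' >/dev/null;python3 where.py|head -1; python3 -m jog '[{"linear":[0,0,0.07],"roll":0},{"linear":[0,0,0],"roll":0}]' >/dev/null;python3 where.py|head -1;  python3 lid.py|head -1
```

```text
14.95 printer frame mm [-132.9    1.9   40.7] F [ 0.3 -0.6  1.2] width 0.0001
15.1167 printer frame mm [-132.4    2.    38.7] F [ 0.1 -0.4  0.6] width 0.0
15.2833 printer frame mm [-132.9    1.9   35.3] F [-0.4  0.4 -0.1] width -0.0004
blue n 93 right/low end (np.int64(253), np.int64(203)) top (np.int64(241), np.int64(172))
```

```bash
cat > st.sh <<'E'
python3 where.py|head -1; python3 lid.py|head -1
E
python3 -m jog '[{"linear":[0,0,0.05],"roll":0},{"linear":[0,0,0],"roll":0}]' >/dev/null;sh st.sh; python3 -m jog '[{"linear":[0,0,0.05],"roll":0},{"linear":[0,0,0],"roll":0}]' >/dev/null;sh st.sh; python3 -m jog '[{"linear":[0,0,0.05],"roll":0},{"linear":[0,0,0],"roll":0}]' >/dev/null;sh st.sh
```

```text
15.5 printer frame mm [-132.7    1.9   33.2] F [0.4 0.2 3.4] width -0.0
blue n 94 right/low end (np.int64(253), np.int64(200)) top (np.int64(242), np.int64(169))
15.7167 printer frame mm [-132.4    2.    31.6] F [-0.3 -1.5 10.8] width 0.0002
blue n 99 right/low end (np.int64(255), np.int64(190)) top (np.int64(244), np.int64(159))
15.9333 printer frame mm [-132.2    2.1   31. ] F [-6.6 -0.6 32.3] width 0.0
blue n 126 right/low end (np.int64(257), np.int64(181)) top (np.int64(246), np.int64(150))
```

Released: the lid is rising. The tab is at its stop, so I'll lift off at once and back away.

```bash
python3 -m jog '[{"linear":[0,0,-0.2],"roll":0},{"linear":[0.6,0,-0.3],"roll":0},{"linear":[0.8,0,0],"roll":0},{"linear":[0.4,0,0],"roll":0},{"linear":[0,0,0],"roll":0},{"linear":[0,0,0],"roll":0},{"linear":[0,0,0],"roll":0},{"linear":[0,0,0],"roll":0}]' >/dev/null;sh st.sh; python3 lid.py|tail -8
```

```text
16.65 printer frame mm [-203.9    1.8   49. ] F [0.6 0.7 0.1] width -0.0002
blue n 139 right/low end (np.int64(263), np.int64(172)) top (np.int64(250), np.int64(142))
0 [[240.0, 174.0], [254.0, 205.0]]
0.2 [[241.0, 163.0], [254.0, 193.0]]
0.4 [[244.0, 152.0], [257.0, 181.0]]
0.6 [[249.0, 141.0], [263.0, 169.0]]
1.0 [[266.0, 122.0], [283.0, 149.0]]
1.4 [[289.0, 110.0], [308.0, 136.0]]
1.6 [[302.0, 108.0], [322.0, 134.0]]
1.8 [[315.0, 108.0], [336.0, 134.0]]
```

```bash
python3 -m jog '[{"linear":[0,-0.4,-0.8],"roll":0},{"linear":[0,-0.4,-0.8],"roll":0},{"linear":[0,-0.4,-0.8],"roll":0},{"linear":[0,0,-0.45],"roll":0},{"linear":[-0.8,0,0],"roll":0},{"linear":[-0.8,0,0],"roll":0},{"linear":[-0.7,0,0],"roll":0},{"linear":[-0.3,0,0],"roll":0},{"linear":[0,0,0],"roll":0},{"linear":[0,0,0],"roll":0}]' >/dev/null;sh st.sh; python3 -m jog '[{"linear":[-0.15,0,0],"roll":0},{"linear":[-0.15,0,0],"roll":0},{"linear":[0,0,0],"roll":0}]' >/dev/null; sh st.sh;  python3 -m jog '[{"linear":[-0.15,0,0],"roll":0},{"linear":[-0.15,0,0],"roll":0},{"linear":[0,0,0],"roll":0}]' >/dev/null; sh st.sh
```

```text
17.5833 printer frame mm [-101.1  -46.2  162.5] F [-0.7  1.3 -0. ] width 0.0002
blue n 93 right/low end (np.int64(263), np.int64(172)) top (np.int64(254), np.int64(148))
17.8833 printer frame mm [-88.2 -46.1 163.3] F [-0.5 -0.3  0.6] width -0.0002
blue n 65 right/low end (np.int64(263), np.int64(172)) top (np.int64(258), np.int64(155))
18.1833 printer frame mm [-79.2 -46.  162.8] F [-12.8  -1.7   8.1] width -0.0003
blue n 37 right/low end (np.int64(263), np.int64(171)) top (np.int64(259), np.int64(158))
```

```bash
python3 -m jog '[{"linear":[0.15,0,0.2],"roll":0},{"linear":[0,0,0.05],"roll":0},{"linear":[-0.1,0,-0.1],"roll":0},{"linear":[-0.08,0,-0.2],"roll":0},{"linear":[-0.12,0,-0.2],"roll":0},{"linear":[0,0,0],"roll":0}]' >/dev/null;sh st.sh;  python3 -m jog '[{"linear":[-0.14,0,-0.17],"roll":0},{"linear":[-0.14,0,-0.17],"roll":0},{"linear":[0,0,0],"roll":0}]' >/dev/null; sh st.sh
```

```text
18.7333 printer frame mm [-68.9 -46.1 175.1] F [-2.3  0.9  1.5] width 0.0004
blue n 46 right/low end (np.int64(267), np.int64(165)) top (np.int64(263), np.int64(152))
19.0333 printer frame mm [-58.6 -46.1 187.6] F [-2. -1. -0.] width 0.0
blue n 48 right/low end (np.int64(271), np.int64(161)) top (np.int64(267), np.int64(147))
```

```bash
python3 -m jog '[{"linear":[-0.2,0,-0.19],"roll":0},{"linear":[-0.2,0,-0.18],"roll":0},{"linear":[-0.22,0,-0.18],"roll":0},{"linear":[-0.23,0,-0.17],"roll":0},{"linear":[0,0,0],"roll":0}]' >/dev/null;sh st.sh;  python3 -m jog '[{"linear":[-0.2,0,-0.11],"roll":0},{"linear":[-0.2,0,-0.1],"roll":0},{"linear":[-0.2,0,-0.1],"roll":0},{"linear":[-0.2,0,-0.09],"roll":0},{"linear":[0,0,0],"roll":0}]' >/dev/null; sh st.sh
```

```text
19.5 printer frame mm [-24.6 -46.1 215.9] F [-2.1 -0.4  0.9] width -0.0001
blue n 50 right/low end (np.int64(284), np.int64(149)) top (np.int64(280), np.int64(136))
19.9667 printer frame mm [  6.6 -46.  231. ] F [-0.9  0.1 -0.7] width 0.0001
blue n 43 right/low end (np.int64(296), np.int64(142)) top (np.int64(292), np.int64(131))
```

```bash
python3 -m jog '[{"linear":[-0.2,0,-0.05],"roll":0},{"linear":[-0.2,0,-0.05],"roll":0},{"linear":[-0.2,0,-0.04],"roll":0},{"linear":[-0.2,0,-0.02],"roll":0},{"linear":[0,0,0],"roll":0}]' >/dev/null;sh st.sh;  python3 -m jog '[{"linear":[-0.2,0,0],"roll":0},{"linear":[-0.2,0,0],"roll":0},{"linear":[-0.2,0,0],"roll":0},{"linear":[-0.2,0,0],"roll":0},{"linear":[0,0,0],"roll":0}]' >/dev/null; sh st.sh
```

```text
20.4333 printer frame mm [ 38.3 -46.  237. ] F [-0.3 -0.6  0.2] width -0.0
blue n 50 right/low end (np.int64(310), np.int64(138)) top (np.int64(304), np.int64(126))
20.9 printer frame mm [ 71.5 -46.1 237.2] F [-0.7  0.1 -1. ] width 0.0002
blue n 58 right/low end (np.int64(325), np.int64(136)) top (np.int64(317), np.int64(122))
```

```bash
python3 -m jog '[{"linear":[-0.15,0,0],"roll":0},{"linear":[-0.15,0,0],"roll":0},{"linear":[-0.15,0,0.03],"roll":0},{"linear":[-0.1,0,0.03],"roll":0},{"linear":[0,0,0],"roll":0}]' >/dev/null;sh st.sh;  python3 -m jog '[{"linear":[-0.1,0,0],"roll":0},{"linear":[-0.05,0,0],"roll":0},{"linear":[0,0,0],"roll":0},{"linear":[0,0,0],"roll":0}]' >/dev/null; sh st.sh
```

```text
21.3667 printer frame mm [ 92.8 -46.  234.7] F [ 0.4 -0.5 -0.1] width -0.0002
blue n 71 right/low end (np.int64(334), np.int64(136)) top (np.int64(325), np.int64(121))
21.75 printer frame mm [ 98.2 -45.8 235.4] F [-0.2 -0.2 -0.7] width 0.0001
blue n 61 right/low end (np.int64(335), np.int64(136)) top (np.int64(327), np.int64(123))
```

```bash
python3 -m jog '[{"linear":[0.15,0,0],"roll":0},{"linear":[0.4,0,0],"roll":0},{"linear":[0.7,0,0],"roll":0},{"linear":[0.8,0,0],"roll":0},{"linear":[0.8,0,0],"roll":0},{"linear":[0.8,0,0],"roll":0},{"linear":[0.8,0,0],"roll":0},{"linear":[0.8,0,0],"roll":0},{"linear":[0,0,0],"roll":0},{"linear":[0,0,0],"roll":0},{"linear":[0,0,0],"roll":0},{"linear":[0,0,0],"roll":0}]' >/dev/null;sh st.sh;  python3 -m jog '[{"linear":[0,0,0],"roll":0},{"linear":[0,0,0],"roll":0},{"linear":[0,0,0],"roll":0},{"linear":[0,0,0],"roll":0}]' >/dev/null; sh st.sh
python3 - <<'E'
from tri import *
for n in('side','top'):
    o=cv2.resize(cv2.imread(f'pics/{n}0.png'),(560,420),interpolation=cv2.INTER_AREA)[:,:,::-1].astype(int);a=optics.get_image(n).astype(int)
    d=np.abs(o-a).sum(2)
    R=dict(side=dict(planter=(268,215,325,260),cutter=(203,190,232,203),jar=(205,135,227,165),pot=(298,315,345,368)),top=dict(roll=(190,160,222,192),cutter=(194,200,215,252),planter=(298,180,328,230),jar=(103,192,136,218),pot=(415,228,450,262),tape=(412,155,455,192)))[n]
    print(n,{k:int(d[y:Y,x:X].mean()) for k,(x,y,X,Y) in R.items()})
E
```

```text
22.8 printer frame mm [-111.1  -46.2  235.4] F [-0.7  0.1  1.2] width 0.0001
blue n 147 right/low end (np.int64(334), np.int64(136)) top (np.int64(314), np.int64(110))
23.1833 printer frame mm [-111.6  -46.1  235.3] F [-0.5 -0.  -0.1] width -0.0003
blue n 147 right/low end (np.int64(334), np.int64(136)) top (np.int64(314), np.int64(110))
side {'planter': 11, 'cutter': 11, 'jar': 10, 'pot': 11}
top {'roll': 13, 'cutter': 23, 'planter': 21, 'jar': 13, 'pot': 13, 'tape': 10}
```

```bash
python3 -c "
from rig import env
print(env.close_job())"
```

```text
the job is handed in; nothing more can be done
None
```

The lid is fully open and stays there by itself, and I handed the job in at about 23 s; the first press left the lid jammed a few mm up, so I pressed the tab again, briefly at about 32 N against its stop, and image comparisons show no bystander moved.

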